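# Turn the draining leaf over under the keg stand

### The job

Under the low stand that carries the keg there is a hinged wooden draining leaf that covers its drip pan, with a steel bar sticking out of the stand's right side (as the robot sees it). Take the bar and turn the leaf right over, so that it lies flat on the far side with its ribbed face up and the pan is free. Leave the leaf under the bottle stand as it is.

Things in the scene. Friction and masses are not known exactly. Their poses are not given: they have to be found in the camera images.
- keg_stand: Fixed low wooden stand, 240 (x) by 180 mm (y), that carries a small black keg on its side; open sides, a post at each corner, top board from 147 to 165 mm high. Origin: centre of underside, on the table; x away from robot, y to its left, z up; turned up to 10 degrees. Leaf hinge: along y at x 0, z 45 mm. Keg 120 mm across, 200 long, top at 300 mm; its brass tap reaches to x -132 mm.
- keg_leaf (a joint): Angle q (rad) of the dark wood leaf (80 x 120 x 8 mm): 0 flat on robot's side, 3.14 flat on far side (stops at both), starts 0 to 0.4; stays where left (stiff, 0.2 N m). Its steel bar, 12 mm thick, parallel to the hinge, sticks out of the stand's -y side from y -90 to -190 mm; bar axis at x = -65 cos q, z = 45 + 65 sin q (mm, stand frame). Upright it clears the top board by 17 mm.
- bottle_stand: The other stand, the same in shape, size and axes, with its own leaf and bar, but carrying two lying bottles (60 mm across, tops at 225 mm) instead of the keg. Fixed, about 0.4 m to the left or right of the keg stand. Origin: centre of its underside, on the table.
- bottle_leaf (a joint): Angle (rad) of the leaf under the bottle stand, measured like the other; starts 0 to 0.4. Not to be moved.

How it is judged:
By the outcome, as a careful person would: the job done as asked, in the order asked, and still so for the second after the job is handed in, with the robot touching nothing.
It also fails if it takes over 43 s, if anything falls off the work surface, if the arm or the gripper's body presses on something with over 40 N, if the wrist force passes 120 N, or if a joint passes its speed limit or range.

### The arm

A 6-joint arm with a two-finger parallel gripper is mounted at the origin on the work surface. World frame = base frame: x ahead of the robot, y to its left, z up, the work surface at z = 0. Lengths are in m, angles in degrees, forces in N, time in s.
With the tool pointing down it reaches from about 0.3 to 0.775 m from the base axis. Payload 14.6 kg.
Tool frame: the origin (TCP) lies between the finger pads; the fingertips stand 8 mm ahead of it and the grasp point (between the pads) lies 11 mm behind it; z points along the fingers, y is the line along which they close (so a half turn about z gives the same grasp; the last joint's range is limited). The gripper opens to 85 mm and grips with 20 to 120 N. Pads are 22 mm wide; open, the fingers measure 114 mm over their backs; the gripper's body (76 mm by 85 mm) begins 54 mm behind the grasp point. The pads swing forward as they close: fully open they stand 13 mm farther back than shut.
Start: joints at [59.324, 17.183, 87.147, -0, 75.671, -3.816], TCP at [0.248, 0.491, 0.239] pointing down, gripper open.
Joint ranges: [-173.82, 173.82], [-45.26, 126.66], [13.44, 144.39], [-59.66, 239.66], [0, 175.72], [-146.38, 146.38]. Speed limits (degrees/s): [127.2, 127.2, 147.25, 180, 180, 180].

### API

Orientations are given as a 3x3 rotation matrix whose columns are the frame's x, y, z axes.
In Python, from workcell import arm gives the robot as it stands. The module is installed in compiled form; this text tells all that it offers.
- The arm moves only by the tool step_arm, never from a script. Its argument "series" is a list of rows, each a list of 6 numbers: the shift along the tool's x, y, z in cm, then the turn, a rotation vector about the tool's x, y, z in degrees. A call has exactly 8 rows; each row is the pose to reach, as a shift and turn from the pose commanded when the call began, along the tool's axes at that moment; what a row does not reach only later rows make up. A row lasts 1/12 s, in which the tool goes at most 41.7 mm and 7.16 degrees, less where a joint would pass 70% of its speed; a pose out of reach is approached as far as the arm can. A call with a gripper value outside its range is refused whole. "jaw" is the closure in counts, from 0 (fully open) to 255 (shut), set as the call begins (left out, the last holds). The fingers move at their own pace and stop on an object; the grip force is fixed at half the most. Time passes only in rows, so rows that repeat a pose let the fingers close, or fill a call up. It gives the time, the measured TCP pose, the force, the opening and the grip force at its end, in the units of the state.
- arm.read_state(): the state, without advancing time (a new reading comes with each control period).
- arm.camera(name): name is "scene" or "top" or "wrist"; returns the picture (480x640x3 uint8, red, green, blue); there is no depth.
- arm.camera_params(name): a dict with "K" (3x3 intrinsics, pixels), "cam_to_world" (4x4, takes a point from camera to world coordinates); the wrist camera has in their place "mount" (4x4, takes a point from camera to tool coordinates, whose origin is the TCP and whose axes are the flange's). Camera axes: x right, y down, z forward; pixel columns grow to the right and rows downward; lengths in m; the calibration is good to about 2 mm. The wrist camera is an equidistant fisheye: a pixel r from the principal point sees the ray r / f radians off the axis. A picture is of the moment at which its call begins: read the wrist's pose just before it. camera_params takes no time and is no camera call.
- arm.sign_off(): hands the job in; it is judged then, once.
The state is a dict: "time_s": time; "q": joint angles; "dq": joint speeds; "effort": joint torques, N m; "eef_pos": TCP position; "tcp_rot": TCP orientation; "force": force on the tool from outside, world axes, zero at the start; "ft_torque": the same for the moment, N m; "opening": finger opening in m; "grip_force": force on a finger pad.
Only numpy, scipy, OpenCV 4.12 (cv2) and the standard library are available. Lean on these libraries where they do the work, as an engineer would, in place of code of your own. Each camera call takes 0.05 s, during which the arm holds its last target. There are 200 camera calls.

## Working session

There is one attempt and no reset: what is moved stays moved. The work goes in short steps, Python scripts to look and compute and a tool call to move; the robot and the scene stay as the last step left them, time stands still between calls to the robot, and variables do not carry over. Pictures are saved under pics/ and viewed, at most 10 in all, crops included, and the job is handed in when it is done.

Besides the shell and the picture viewer there is one more tool, called after ">>>" in YAML: its name, and indented under it one key for each argument. step_arm: Moves the arm, as the interface text tells. Its arguments: {"type":"object","properties":{"series":{"type":"array","items":{"type":"array","items":{"type":"number"}}},"jaw":{"type":"number"}},"required":["series"]}

```bash
mkdir -p pics; python3 - <<'E'
from workcell import arm
import cv2,numpy as np
np.set_printoptions(precision=4,suppress=True)
s=arm.read_state(); print(s['time_s'],s['eef_pos'],s['tcp_rot'],s['force'],s['opening'])
for n in("scene","top"):
    cv2.imwrite(f"pics/{n}0.png",arm.camera(n)[:,:,::-1]); p=arm.camera_params(n); print(n,p["K"],p["cam_to_world"])
print(arm.camera_params("wrist"))
E
```

```text
0.0 [0.2484 0.4905 0.2387] [[-0.8921  0.4518 -0.0006]
 [ 0.4518  0.8921 -0.001 ]
 [ 0.0001 -0.0012 -1.    ]] [ 0.1848 -0.7542 -0.5263] 0.0855055119594568
scene [[498.5058   0.     324.0895]
 [  0.     498.5058 238.138 ]
 [  0.       0.       1.    ]] [[ 0.1143  0.943  -0.3124  0.7484]
 [ 0.9934 -0.1084  0.0363  0.0968]
 [ 0.0004 -0.3145 -0.9493  0.6636]
 [ 0.      0.      0.      1.    ]]
top [[599.1913   0.     323.1837]
 [  0.     599.1913 236.8898]
 [  0.       0.       1.    ]] [[ 0.0098 -0.9919  0.1268  0.4529]
 [-0.9999 -0.0092  0.0049  0.1323]
 [-0.0037 -0.1269 -0.9919  0.9488]
 [ 0.      0.      0.      1.    ]]
{'K': array([[371.6483,   0.    , 326.2406],
       [  0.    , 371.6483, 241.8593],
       [  0.    ,   0.    ,   1.    ]]), 'mount': array([[ 0.    , -0.9629, -0.2698,  0.0688],
       [ 1.    ,  0.0001, -0.0003, -0.    ],
       [ 0.0003, -0.2698,  0.9629, -0.1351],
       [ 0.    ,  0.    ,  0.    ,  1.    ]])}
```

View pics/scene0.png

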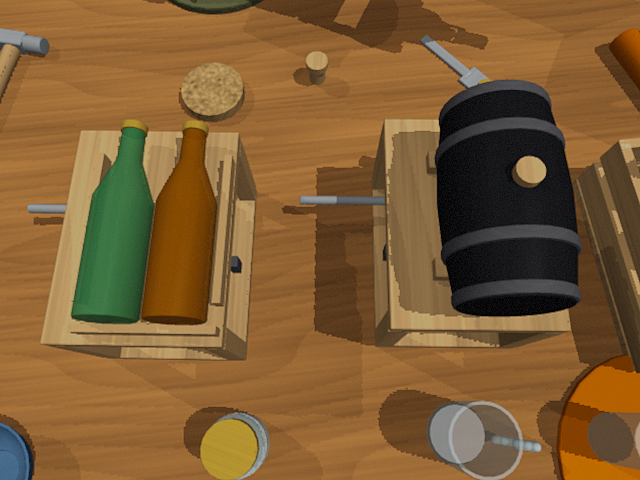

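View pics/top0.png

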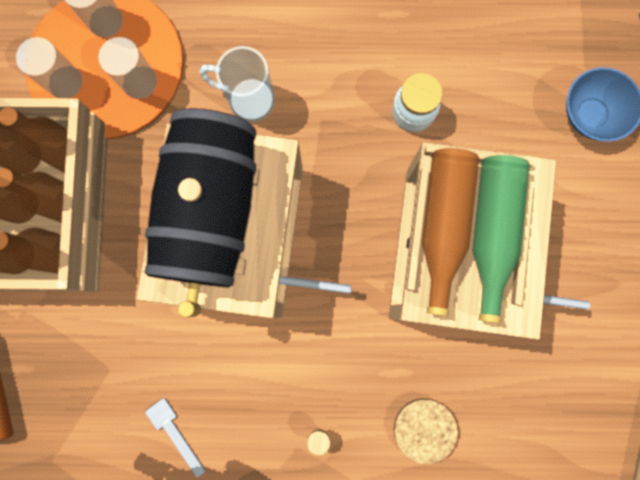

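The top view shows the keg stand on the left with its board corners near (298,142), (275,317) and (140,300), and its bar running from (282,281) to (350,290) into the gap. The bottle stand is on the right, with its bar at (545,298)-(588,305). In the scene view the keg bar runs from (302,200) to (385,201).

```bash
cat > h.py <<'E'
import numpy as np,cv2
from workcell import arm
np.set_printoptions(precision=4,suppress=True)
def ray(n,u,v):
    p=arm.camera_params(n);T=p["cam_to_world"];d=T[:3,:3]@np.linalg.inv(p["K"])@[u,v,1];return T[:3,3],d/np.linalg.norm(d)
def onz(n,u,v,z):
    o,d=ray(n,u,v);return o+d*(z-o[2])/d[2]
def tri(a,b):
    (o,d),(p,e)=ray("scene",*a),ray("top",*b)
    t=np.linalg.lstsq(np.c_[d,-e],p-o,rcond=None)[0];A,B=o+d*t[0],p+e*t[1];return (A+B)/2,np.linalg.norm(A-B)
def proj(n,P):
    p=arm.camera_params(n);c=np.linalg.inv(p["cam_to_world"])@np.r_[P,1];q=p["K"]@c[:3];return q[:2]/q[2]
E
python3 - <<'E'
from h import *
for q in[(298,142),(275,317),(139,299)]: print("top",q,onz("top",*q,.165))
for q in[(386,121),(377,332),(571,331)]: print("scene",q,onz("scene",*q,.165))
for q in[(428,147),(554,160),(540,338),(393,320)]: print("bt",q,onz("top",*q,.165))
print("tip",tri((302,200),(350,290)))
for n in("scene","top"):
    im=cv2.imread(f"pics/{n}0.png")
    c=im[150:250,270:400] if n=="scene" else im[240:340,260:390]
    cv2.imwrite(f"pics/c_{n}.png",cv2.resize(c,None,fx=4,fy=4,interpolation=cv2.INTER_CUBIC))
a=cv2.imread("pics/c_scene.png");b=cv2.imread("pics/c_top.png");cv2.imwrite("pics/c0.png",cv2.resize(np.vstack([a,b]),None,fx=.75,fy=.75))
E
```

```text
top (298, 142) [0.6816 0.1713 0.165 ]
top (275, 317) [0.4478 0.1976 0.165 ]
top (139, 299) [0.4693 0.3753 0.165 ]
scene (386, 121) [0.4523 0.2023 0.165 ]
scene (377, 332) [0.6877 0.1568 0.165 ]
scene (571, 331) [0.7088 0.3482 0.165 ]
bt (428, 147) [ 0.6762 -0.0035  0.165 ]
bt (554, 160) [ 0.6598 -0.1718  0.165 ]
bt (540, 338) [ 0.4243 -0.1446  0.165 ]
bt (393, 320) [0.4454 0.0447 0.165 ]
tip (array([0.4884, 0.0964, 0.0463]), np.float64(0.0014747765553954646))
```

View pics/c0.png

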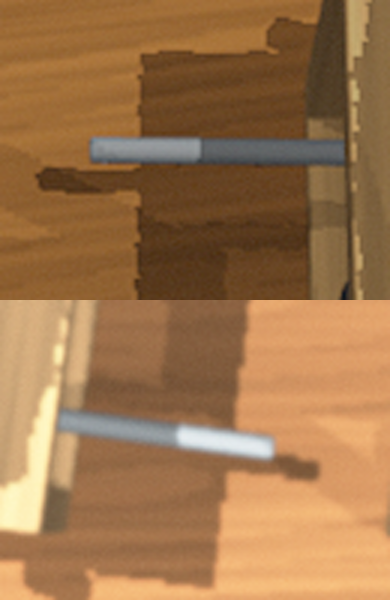

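The crop puts the keg bar's tip at scene (300,200) and top (351,289), with its visible root at scene (385,201) and top (280,280). Stand yaw comes out near -6.7°, origin near (0.576, 0.273), and q near 0. I'll carry the arm around the keg, turning as it goes.

>>> step_arm:
  series:
    - [-2.5, -3, 0, 0, 0, 7]
    - [-5, -6, 0, 0, 0, 14]
    - [-7.5, -9, 0, 0, 0, 21]
    - [-10, -12, 0, 0, 0, 28]
    - [-12.5, -15, 0, 0, 0, 35]
    - [-15, -18, 0, 0, 0, 42]
    - [-17.5, -21, 0, 0, 0, 49]
    - [-20, -23.6, 0, 0, 0, 56]
  jaw: 0

```text
time_s: 0.77
eef_pos: [0.3199, 0.1878, 0.2392]
tcp_rot: [[-0.119, 0.993, -0.0], [0.993, 0.119, -0.0], [-0.0, -0.0, -1.0]]
force: [0.8, 0.7, 0.7]
opening: 0.0851
grip_force: 0.0
```

```bash
cat >> h.py <<'E'
def togo(P,yaw=-6.7):
    s=arm.read_state();R=np.array(s['tcp_rot']);c,n=np.cos(np.radians(yaw)),np.sin(np.radians(yaw))
    G=np.array([[-n,c,0],[c,n,0],[0,0,-1.]]) # tool y along stand x, z down
    from scipy.spatial.transform import Rotation as Q
    print("t",s['time_s'],"pos",np.array(s['eef_pos']),"F",np.array(s['force']),"open",s['opening'],s['grip_force'])
    print("shift cm",R.T@(np.array(P)-s['eef_pos'])*100,"turn",Q.from_matrix(R.T@G).as_rotvec(degrees=True))
E
python3 - <<'E'
from h import *
ends=[tri((300,200),(351,289)),tri((385,200.7),(280,279.7))]; print(ends)
togo([.491,.107,.20])
E
```

```text
[(array([0.4897, 0.0944, 0.0499]), np.float64(0.00016442056931396256)), (array([0.5032, 0.2037, 0.0503]), np.float64(0.005977267391870205))]
t 0.7667 pos [0.3199 0.1878 0.2392] F [0.7635 0.6866 0.723 ] open 0.08505188673553096 0.0
shift cm [-10.0509  16.0336   3.9184] turn [-0.0012  0.0043 13.5105]
```

>>> step_arm:
  series:
    - [-3, 1, 0, 0, 0, 4]
    - [-6, 3, 0, 0, 0, 8]
    - [-9, 6, 0, 0, 0, 12]
    - [-9.9, 10, 0.5, 0, 0, 13.5]
    - [-9.9, 13, 2, 0, 0, 13.5]
    - [-9.9, 16, 4, 0, 0, 13.5]
    - [-9.9, 16, 7, 0, 0, 13.5]
    - [-9.9, 16, 8, 0, 0, 13.5]

```text
time_s: 1.43
eef_pos: [0.4904, 0.111, 0.155]
tcp_rot: [[0.111, 0.994, -0.006], [0.994, -0.111, -0.001], [-0.002, -0.006, -1.0]]
force: [-0.1, 0.8, -0.8]
opening: 0.0854
grip_force: 0.0
```

```bash
python3 - <<'E'
from h import *
togo([.4915,.109,.039])
im=arm.camera("wrist")[:,:,::-1]; cv2.imwrite("pics/w1.png",im)
E
```

```text
t 1.4333 pos [0.4904 0.111  0.155 ] F [-0.0752  0.845  -0.7555] open 0.08541409371763337 0.0
shift cm [-0.1682  0.2001 11.5953] turn [-0.3402  0.092   0.3112]
```

View pics/w1.png

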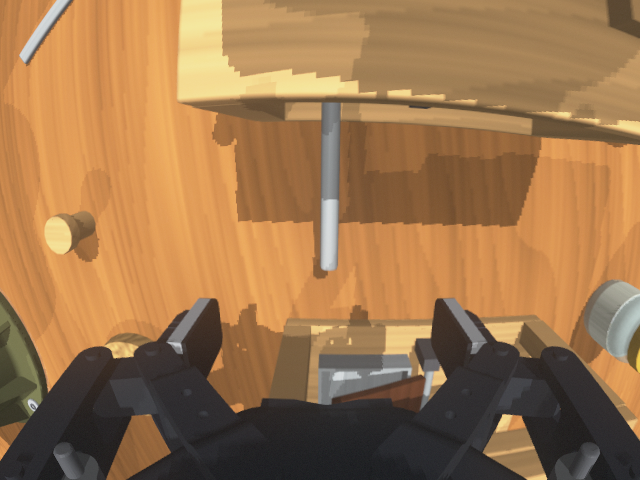

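The wrist view shows the bar coming down from the keg stand, with its tip at (329,268) and its root at (331,105), centred between the open fingers.

```bash
cat >> h.py <<'E'
def wz(u,v,z,s=None):
    s=s or arm.read_state();p=arm.camera_params("wrist");K=p["K"];d=np.array([u-K[0,2],v-K[1,2]])/K[0,0];r=np.hypot(*d)
    c=np.r_[d/r*np.sin(r),np.cos(r)];R=np.array(s['tcp_rot']);M=p["mount"]
    o=np.array(s['eef_pos'])+R@M[:3,3];e=R@M[:3,:3]@c;return o+e*(z-o[2])/e[2]
E
python3 - <<'E'
from h import *
for z in(.045,.05,.055): print(wz(329,268,z),wz(331,105,z))
E
```

```text
[0.4881 0.0916 0.045 ] [0.5015 0.2018 0.045 ]
[0.4883 0.0934 0.05  ] [0.5015 0.2014 0.05  ]
[0.4885 0.0952 0.055 ] [0.5014 0.2009 0.055 ]
```

>>> step_arm:
  series:
    - [-0.2, 0.1, 2.5, 0, 0, 0.3]
    - [-0.2, 0.1, 5, 0, 0, 0.3]
    - [-0.2, 0.1, 7, 0, 0, 0.3]
    - [-0.2, 0.1, 9, 0, 0, 0.3]
    - [-0.2, 0.1, 10, 0, 0, 0.3]
    - [-0.2, 0.1, 10, 0, 0, 0.3]
    - [-0.2, 0.1, 10, 0, 0, 0.3]
    - [-0.2, 0.1, 10, 0, 0, 0.3]

```text
time_s: 2.15
eef_pos: [0.4928, 0.1095, 0.0609]
tcp_rot: [[0.116, 0.993, 0.002], [0.993, -0.116, 0.0], [0.001, 0.002, -1.0]]
force: [0.3, -1.0, -0.1]
opening: 0.0854
grip_force: 0.0
```

```bash
python3 - <<'E'
from h import *
togo([.4908,.109,.037],-6.9)
E
```

```text
t 2.15 pos [0.4928 0.1095 0.0609] F [ 0.2567 -1.0044 -0.1253] open 0.08537894218644589 0.0
shift cm [-0.0705 -0.1987  2.3928] turn [ 0.121  -0.0324  0.2451]
```

>>> step_arm:
  series:
    - [0, -0.2, 1, 0, 0, 0.2]
    - [0, -0.2, 2, 0, 0, 0.2]
    - [0, -0.2, 2.4, 0, 0, 0.2]
    - [0, -0.2, 2.4, 0, 0, 0.2]
    - [0, -0.2, 2.4, 0, 0, 0.2]
    - [0, -0.2, 2.4, 0, 0, 0.2]
    - [0, -0.2, 2.4, 0, 0, 0.2]
    - [0, -0.2, 2.4, 0, 0, 0.2]

```text
time_s: 2.82
eef_pos: [0.4903, 0.1095, 0.0355]
tcp_rot: [[0.119, 0.993, 0.0], [0.993, -0.119, 0.0], [0.0, 0.0, -1.0]]
force: [-0.2, -0.4, 0.3]
opening: 0.0855
grip_force: 0.0
```

>>> step_arm:
  series:
    - [0, 0, 0, 0, 0, 0]
    - [0, 0, 0, 0, 0, 0]
    - [0, 0, 0, 0, 0, 0]
    - [0, 0, 0, 0, 0, 0]
    - [0, 0, 0, 0, 0, 0]
    - [0, 0, 0, 0, 0, 0]
    - [0, 0, 0, 0, 0, 0]
    - [0, 0, 0, 0, 0, 0]
  jaw: 255

```text
time_s: 3.48
eef_pos: [0.4914, 0.1094, 0.0356]
tcp_rot: [[0.12, 0.993, 0.003], [0.993, -0.12, 0.0], [0.0, 0.003, -1.0]]
force: [8.9, -1.0, -4.5]
opening: 0.01
grip_force: 58.3
```

>>> step_arm:
  series:
    - [0, 0.03, -0.4, 0, 0, 0]
    - [0, 0.09, -0.8, 0, 0, 0]
    - [0, 0.17, -1.2, 0, 0, 0]
    - [0, 0.28, -1.6, 0, 0, 0]
    - [0, 0.41, -1.98, 0, 0, 0]
    - [0, 0.57, -2.35, 0, 0, 0]
    - [0, 0.75, -2.72, 0, 0, 0]
    - [0, 0.95, -3.07, 0, 0, 0]

```text
time_s: 4.15
eef_pos: [0.5008, 0.1082, 0.0655]
tcp_rot: [[0.12, 0.993, 0.003], [0.993, -0.12, 0.0], [0.0, 0.003, -1.0]]
force: [20.3, 1.1, -26.8]
opening: 0.0104
grip_force: 58.0
```

```bash
python3 - <<'E'
from h import *
togo([.4914,.1094,.0356],-6.9)
im=arm.camera("scene")[:,:,::-1]; cv2.imwrite("pics/s2.png",im)
E
```

```text
t 4.15 pos [0.5008 0.1082 0.0655] F [ 20.3473   1.1002 -26.8299] open 0.010372189442551307 57.958903312683105
shift cm [ 0.0042 -0.9587  2.984 ] turn [ 0.1609 -0.0257  0.0148]
```

View pics/s2.png

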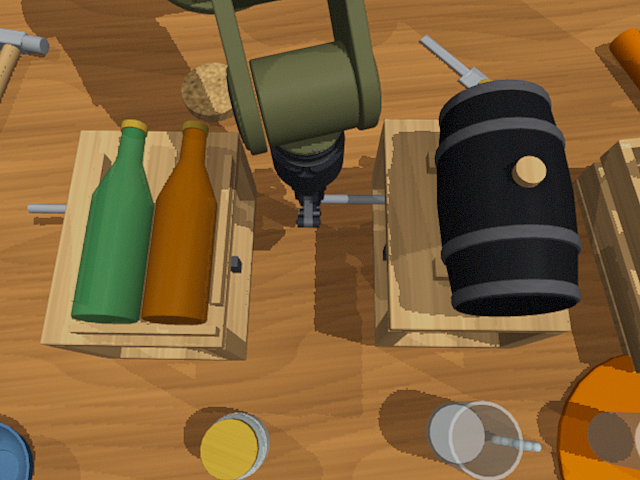

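The gripper holds the bar near its tip and the leaf follows. The force (20 N in x, -27 N in z) means the path should lean about 1 mm more towards +x, so I'm correcting for that.

>>> step_arm:
  series:
    - [0, 0.25, -0.21, 0, 0, 0]
    - [0, 0.4, -0.42, 0, 0, 0]
    - [0, 0.57, -0.62, 0, 0, 0]
    - [0, 0.74, -0.82, 0, 0, 0]
    - [0, 0.92, -1.01, 0, 0, 0]
    - [0, 1.1, -1.19, 0, 0, 0]
    - [0, 1.3, -1.36, 0, 0, 0]
    - [0, 1.5, -1.53, 0, 0, 0]

```text
time_s: 4.87
eef_pos: [0.5138, 0.1065, 0.0814]
tcp_rot: [[0.119, 0.993, -0.002], [0.993, -0.119, -0.0], [-0.001, -0.002, -1.0]]
force: [-7.5, 0.1, -4.7]
opening: 0.0102
grip_force: 58.3
```

>>> step_arm:
  series:
    - [0, 0.42, -0.31, 0, 0, 0]
    - [0, 0.86, -0.58, 0, 0, 0]
    - [0, 1.33, -0.81, 0, 0, 0]
    - [0, 1.81, -1.01, 0, 0, 0]
    - [0, 2.3, -1.17, 0, 0, 0]
    - [0, 2.81, -1.29, 0, 0, 0]
    - [0, 3.32, -1.37, 0, 0, 0]
    - [0, 3.84, -1.4, 0, 0, 0]

```text
time_s: 5.53
eef_pos: [0.5531, 0.1021, 0.0973]
tcp_rot: [[0.119, 0.993, 0.001], [0.993, -0.119, 0.0], [0.0, 0.001, -1.0]]
force: [-11.8, -0.5, 11.9]
opening: 0.01
grip_force: 60.8
```

>>> step_arm:
  series:
    - [0, 0.52, 0, 0, 0, 0]
    - [0, 1.04, 0.03, 0, 0, 0]
    - [0, 1.55, 0.12, 0, 0, 0]
    - [0, 2.05, 0.25, 0, 0, 0]
    - [0, 2.55, 0.42, 0, 0, 0]
    - [0, 3.02, 0.63, 0, 0, 0]
    - [0, 3.48, 0.87, 0, 0, 0]
    - [0, 3.92, 1.15, 0, 0, 0]

```text
time_s: 6.2
eef_pos: [0.5924, 0.0974, 0.0855]
tcp_rot: [[0.119, 0.993, 0.002], [0.993, -0.119, 0.0], [0.0, 0.002, -1.0]]
force: [-7.5, -1.0, 5.1]
opening: 0.01
grip_force: 60.7
```

>>> step_arm:
  series:
    - [0, 0.41, 0.31, 0, 0, 0]
    - [0, 0.8, 0.66, 0, 0, 0]
    - [0, 1.16, 1.04, 0, 0, 0]
    - [0, 1.49, 1.44, 0, 0, 0]
    - [0, 1.78, 1.87, 0, 0, 0]
    - [0, 2.04, 2.32, 0, 0, 0]
    - [0, 2.26, 2.79, 0, 0, 0]
    - [0, 2.45, 3.28, 0, 0, 0]

```text
time_s: 6.87
eef_pos: [0.616, 0.0945, 0.0515]
tcp_rot: [[0.119, 0.993, -0.0], [0.993, -0.119, 0.0], [0.0, -0.0, -1.0]]
force: [-5.7, -0.4, 2.6]
opening: 0.0101
grip_force: 65.8
```

>>> step_arm:
  series:
    - [0, 0.14, 0.5, 0, 0, 0]
    - [0, 0.25, 1.0, 0, 0, 0]
    - [0, 0.31, 1.5, 0, 0, 0]
    - [0, 0.33, 1.8, 0, 0, 0]
    - [0, 0.33, 1.95, 0, 0, 0]
    - [0, 0.33, 2.05, 0, 0, 0]
    - [0, 0.33, 2.05, 0, 0, 0]
    - [0, 0.33, 2.05, 0, 0, 0]

```text
time_s: 7.53
eef_pos: [0.6199, 0.094, 0.0311]
tcp_rot: [[0.12, 0.993, 0.002], [0.993, -0.12, 0.0], [0.0, 0.002, -1.0]]
force: [6.3, -0.5, 2.6]
opening: 0.0099
grip_force: 68.2
```

```bash
python3 - <<'E'
from h import *
togo([.62,.0945,.03],-6.9)
a=arm.camera("scene")[90:350,200:460,::-1]; b=arm.camera("wrist")[:,:,::-1]
cv2.imwrite("pics/s3.png",np.hstack([cv2.resize(a,(400,400)),cv2.resize(b,(400,400))]))
E
```

```text
t 7.5333 pos [0.6199 0.094  0.0311] F [ 6.2966 -0.469   2.5919] open 0.009895998386794428 68.15851092338562
shift cm [0.0557 0.003  0.1131] turn [ 0.1268 -0.0188  0.0343]
```

View pics/s3.png

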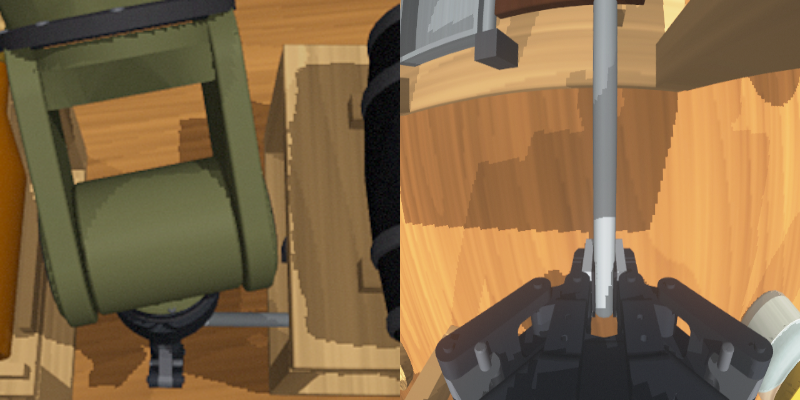

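The bar is gripped on the far side and sits close to flat (stop not felt yet). I'll press down gently until the stop shows in the force.

>>> step_arm:
  series:
    - [0, 0, 0.05, 0, 0, 0]
    - [0, 0, 0.1, 0, 0, 0]
    - [0, 0, 0.15, 0, 0, 0]
    - [0, 0, 0.2, 0, 0, 0]
    - [0, 0, 0.25, 0, 0, 0]
    - [0, 0, 0.25, 0, 0, 0]
    - [0, 0, 0.25, 0, 0, 0]
    - [0, 0, 0.25, 0, 0, 0]

```text
time_s: 8.3
eef_pos: [0.62, 0.094, 0.029]
tcp_rot: [[0.12, 0.993, 0.003], [0.993, -0.12, 0.0], [0.0, 0.003, -1.0]]
force: [4.7, -0.9, 5.8]
opening: 0.01
grip_force: 68.6
```

>>> step_arm:
  series:
    - [0, 0, 0.05, 0, 0, 0]
    - [0, 0, 0.1, 0, 0, 0]
    - [0, 0, 0.15, 0, 0, 0]
    - [0, 0, 0.2, 0, 0, 0]
    - [0, 0, 0.25, 0, 0, 0]
    - [0, 0, 0.25, 0, 0, 0]
    - [0, 0, 0.25, 0, 0, 0]
    - [0, 0, 0.25, 0, 0, 0]

```text
time_s: 8.97
eef_pos: [0.6201, 0.094, 0.0267]
tcp_rot: [[0.12, 0.993, 0.003], [0.993, -0.12, 0.0], [0.0, 0.003, -1.0]]
force: [4.2, -1.4, 9.3]
opening: 0.01
grip_force: 68.8
```

>>> step_arm:
  series:
    - [0, 0, 0.05, 0, 0, 0]
    - [0, 0, 0.1, 0, 0, 0]
    - [0, 0, 0.15, 0, 0, 0]
    - [0, 0, 0.2, 0, 0, 0]
    - [0, 0, 0.25, 0, 0, 0]
    - [0, 0, 0.3, 0, 0, 0]
    - [0, 0, 0.3, 0, 0, 0]
    - [0, 0, 0.3, 0, 0, 0]

```text
time_s: 9.63
eef_pos: [0.6204, 0.094, 0.0255]
tcp_rot: [[0.119, 0.993, 0.004], [0.993, -0.119, 0.0], [0.001, 0.004, -1.0]]
force: [-5.7, -2.8, 26.1]
opening: 0.0098
grip_force: 71.6
```

The stop shows clearly (26 N), so I release.

>>> step_arm:
  series:
    - [0, 0, 0, 0, 0, 0]
    - [0, 0, 0, 0, 0, 0]
    - [0, 0, 0, 0, 0, 0]
    - [0, 0, 0, 0, 0, 0]
    - [0, 0, 0, 0, 0, 0]
    - [0, 0, 0, 0, 0, 0]
    - [0, 0, 0, 0, 0, 0]
    - [0, 0, 0, 0, 0, 0]
  jaw: 60

```text
time_s: 10.3
eef_pos: [0.619, 0.094, 0.0224]
tcp_rot: [[0.119, 0.993, -0.0], [0.993, -0.119, -0.0], [-0.0, -0.0, -1.0]]
force: [0.9, -0.9, 0.2]
opening: 0.0652
grip_force: 0.0
```

>>> step_arm:
  series:
    - [0, 0, -2, 0, 0, 0]
    - [0, 0, -5, 0, 0, 0]
    - [0, 0, -8, 0, 0, 0]
    - [0, 0, -11, 0, 0, 0]
    - [0, 0, -14, 0, 0, 0]
    - [0, 0, -17, 0, 0, 0]
    - [0, 0, -20, 0, 0, 0]
    - [0, 0, -23, 0, 0, 0]

```text
time_s: 10.97
eef_pos: [0.6188, 0.094, 0.2541]
tcp_rot: [[0.119, 0.993, 0.0], [0.993, -0.119, -0.0], [-0.0, 0.0, -1.0]]
force: [0.1, -0.1, -0.9]
opening: 0.0654
grip_force: 0.0
```

>>> step_arm:
  series:
    - [0, -3, 0, 0, 0, 0]
    - [0, -7, 0, 0, 0, 0]
    - [0, -11, 0, 0, 0, 0]
    - [0, -15, 0, 0, 0, 0]
    - [0, -19, 0, 0, 0, 0]
    - [0, -22, 0, 0, 0, 0]
    - [0, -25, 0, 0, 0, 0]
    - [0, -25, 0, 0, 0, 0]

```text
time_s: 11.63
eef_pos: [0.3674, 0.1242, 0.2528]
tcp_rot: [[0.118, 0.993, 0.0], [0.993, -0.118, 0.0], [0.0, 0.0, -1.0]]
force: [-0.2, -0.5, 0.5]
opening: 0.0652
grip_force: 0.0
```

```bash
python3 - <<'E'
from h import *
togo([.62,.0945,.03],-6.9)
a=arm.camera("scene")[:,:,::-1]; b=arm.camera("top")[:,:,::-1]
cv2.imwrite("pics/sc4.png",a);cv2.imwrite("pics/tp4.png",b)
cv2.imwrite("pics/f4.png",np.hstack([cv2.resize(a[140:340,250:450],(400,400)),cv2.resize(b[130:330,220:420],(400,400))]))
E
```

```text
t 11.6333 pos [0.3674 0.1242 0.2528] F [-0.1796 -0.4866  0.5274] open 0.0652109532287965 0.0
shift cm [ 0.0264 25.4253 22.2886] turn [ 0.0182 -0.0225  0.1055]
```

View pics/f4.png

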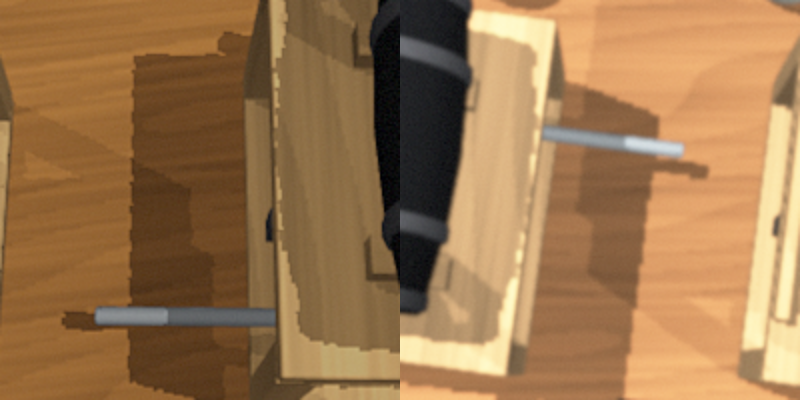

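The bar now lies on the far side, with its tip at scene (297.5,298.5) and top (361.5,205). I'll check its height, and that the bottle bar didn't move.

```bash
python3 - <<'E'
from h import *
print(tri((297.5,298.5),(361.5,205)),"start tip",tri((300,200),(351,289)))
for z in(.04,.045,.05,.055): print(z,onz("scene",297.5,298.5,z),onz("top",361.5,205,z))
for f,g,sl in(("scene0","sc4",np.s_[195:225,20:70]),("top0","tp4",np.s_[290:315,542:595])):
    print(cv2.absdiff(cv2.imread(f"pics/{f}.png")[sl],cv2.imread(f"pics/{g}.png")[sl]).max(axis=(0,1)))
E
```

```text
(array([0.6192, 0.0781, 0.0393]), np.float64(0.00030451825781225114)) start tip (array([0.4897, 0.0944, 0.0499]), np.float64(0.00016442056931396256))
0.04 [0.6194 0.078  0.04  ] [0.6191 0.0783 0.04  ]
0.045 [0.6204 0.0781 0.045 ] [0.6182 0.0786 0.045 ]
0.05 [0.6214 0.0783 0.05  ] [0.6173 0.0789 0.05  ]
0.055 [0.6225 0.0784 0.055 ] [0.6164 0.0792 0.055 ]
[17 10  9]
[11 13 12]
```

```bash
python3 -c "
from workcell import arm
print(arm.sign_off())"
```

```text
the job is handed in; nothing more can be done
None
```

The keg stand's leaf is turned right over and rests against its far-side stop, freeing the pan; the bottle stand's bar looks unmoved in the before/after pictures, and I handed the job in at about 12 s with the arm clear.

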